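# Load the balance arm with its brake on, then let it down

## Task

Swing the load stand's brake lever to its third notch so that the brake holds the load arm up by itself, and then gently set the middle-sized of the three stainless weights flat on the arm's pan while it is held. Then hold the release button on the lever down and bring the lever all the way back home with it, so that the loaded arm comes down and settles on its lower stop; leave everything else on the bench where it is.

Things in the scene. Friction and masses are not known exactly. Their poses are not given: they have to be found in the camera images.
- load_stand: Low grey stand bolted to the bench; it stands somewhere else and a little turned each time. Origin on the bench, x away from the robot at yaw 0, y left. It carries the brake lever (pivot at x 75, y 55 mm) and the load arm (pivot at x 75, y -85 mm), both pointing to -x. Beside the brake lever only its round housing and sector (within 97 mm of the pivot, up to 72 mm high) are in the way.
- brake_lever (a joint): Angle of the brake lever, 0 at home (brake off), growing clockwise seen from above (its head goes to the robot's left), end stop 0.70. It rests in notch 1, 2, 3, 4 at about 0.17, 0.33, 0.49, 0.65. Pushed 0.03 past such a value it has dropped into that notch and springs back to it when let go; 0.13 farther is the next notch. A damped spring turns it home at about 0.6 rad/s while the pawl is lifted.
- lever_push (a point): Middle of the lever's bar, 112 mm from its pivot, 86 mm above the bench. The bar is level dark steel, 14 mm wide, 14 mm high; from 121 to 169 mm from the pivot it is a black head 26 mm wide, 18 mm high, top 95 mm above the bench, with nothing beneath. Push its side here or farther out: 3 to 6 N. Axes turn with the lever: x to the pivot, y the way the brake is set, z up.
- lever_pivot (a point): The lever's upright pivot axis, at the height of lever_push.
- pawl_point (a point): Foot of the pawl, a steel pin 85 mm from the pivot that rides on four saw teeth 6 mm high on the sector under the lever: it slides up their slopes as the brake is set and drops behind each tooth, stopping the lever from going back.
- brake_button (a joint): Travel of the release button, 0 up, 0.009 m fully down; pressed straight down with 3 N at first, 5 N at the end. Down by more than 0.007 the pawl clears the teeth; let up, it drops into the next notch it meets, so the button must be held down all the way home. A finger pressing it carries the lever along by friction. It also dips as the lever clicks over teeth.
- button_top (a point): Centre of the upper face of the release button, a steel disc 24 mm across on the lever's head, 145 mm from the lever's pivot, 107 mm above the bench when up. It moves with the lever.
- load_arm (a joint): Tip angle of the load arm, a spring-balanced aluminium bar to the right of the brake lever: about 0 when level (empty, or held up by the brake's prop in notch 3), positive as its pan sinks, lower stop 0.25. Lower notches let the loaded arm sag, notch 4 lifts it to about -0.11. With the brake off the middle weight takes it slowly down to the lower stop.
- pan_floor (a point): Centre of the upper face of the pan's floor, 132 mm above the bench with the arm level, 95 mm with it down. The floor is 70 mm across inside a rim 3 mm high, 76 mm over all; nothing stands above it. The lever's head is about 120 mm to its left at home, farther when the brake is set.
- load_pan: The flat round steel pan on the end of the arm; a linkage keeps it level. Its origin lies 11 mm below the upper face of its floor.
- weight_mid: The middle-sized stainless weight, a plain cylinder 47 mm across and 24 mm high with a narrow slot, about 0.31 kg. Origin at the centre of its underside, z up. It stands at the front of the bench in a row of three with gaps of 45 mm or more to the robot's left of the stand, in any order; 60 mm behind the row's centres begins the tester's plate, 62 mm high, so grip along the row.
- weight_big: The largest of the three weights, 61 mm across and 26 mm high. Origin at the centre of its underside. Leave it alone.
- weight_small: The smallest of the three weights, 28 mm across and 28 mm high. Origin at the centre of its underside. Leave it alone.
- tape: A roll of sealing tape on a blue spool lying beyond the weights, 52 mm across, 14 mm high, origin under its centre. Leave it alone.
- spanner_1: An open-ended spanner lying to the robot's right of the stand, 166 mm long, 6 mm high. Leave it alone.
Mind the look-alikes: they are no part of the job. Leave any brown or green look-alike of the weight_mid alone.

How it is judged:
By the outcome, as a careful person would: the job done as asked, in the order asked, and still so for the second after the job is handed in, with the robot touching nothing.
It also fails if it takes over 64 s, if anything falls off the work surface, if the arm or the gripper's body presses on something with over 40 N, if the wrist force passes 120 N, or if a joint passes its speed limit or range.

## Robot

A 6-joint arm with a two-finger parallel gripper is mounted at the origin on a cart in front of the work surface, level with it; the furniture and walls round the work are solid. World frame = base frame: x ahead of the robot, y to its left, z up, the work surface at z = 0. Lengths are in m, angles in rad, forces in N, time in s.
With the tool pointing down it reaches from about 0.325 to 0.875 m from the base axis. Payload 4.4 kg.
Tool frame: the origin (TCP) lies where the fingers leave the gripper's body, on its centre line; the fingertips stand 73 mm ahead of it and the grasp point (between the pads) lies 54 mm ahead of it; x points along the fingers, z is the direction in which the jaws open and shut, and the axes are right-handed (so a half turn about x gives the same grasp; the last joint's range is limited). The gripper opens to 85 mm and grips with 20 to 120 N. Pads are 22 mm wide; open, the fingers measure 114 mm over their backs; the gripper's body (76 mm by 85 mm) begins 54 mm behind the grasp point. The pads swing forward as they close: fully open they stand 13 mm farther back than shut.
Start: joints at [-1.298, 0.207, 1.542, -0, 1.393, -0.15], TCP at [0.236, -0.524, 0.304] pointing down, gripper open.
Joint ranges: [-2.73, 2.73], [-0.86, 2.22], [0.23, 2.46], [-1.11, 4.25], [0.08, 2.63], [-2.82, 2.82]. Speed limits (rad/s): [2.79, 2.79, 3.14, 3.14, 3.14, 3.14].

## Interface

Orientations are given as a unit quaternion [w, x, y, z].
In Python, from bench import * gives the robot as it stands. The module is installed in compiled form; this text tells all that it offers. Calls block until the motion is done:
- goto(position, orientation): joint-space move of the TCP to a pose.
- servo_line(position, orientation=None, v=0.15): straight line of the TCP; orientation=None keeps the orientation; v is the mean speed in m/s.
- movej(angles): joint-space move.
- set_gripper(opening, grasp_force=None): finger opening in m; grasp_force is the grip in N (None keeps the last); returns when the fingers have stopped.
- sleep(seconds).
- ik(position, orientation): joint angles nearest the present ones, or None.
- observe(): the state.
- get_image(name): name is "scene" or "side" or "wrist"; returns (picture, depth): 420x560x3 uint8, red, green, blue; 420x560 float32, m along the optical axis (not along the pixel's ray), 0 where there is no reading.
- get_calibration(name): a dict with "fx", "fy", "cx", "cy" (pixels), "extrinsics" (4x4, takes a point from world to camera coordinates). Camera axes: x right, y down, z forward; pixel columns grow to the right and rows downward; lengths in m; the calibration is good to about 2 mm. The wrist camera is an equidistant fisheye: a pixel r from the principal point sees the ray r / f radians off the axis. A picture is of the moment at which its call begins: read the wrist's pose just before it. get_calibration takes no time and is no camera call; for the wrist camera it gives the pose at the moment of the call.
A pose or a line that the arm cannot do raises PlanningError and nothing moves.
- close_job(): hands the job in, once; it reports no verdict.
The state is a dict: "time_s": time; "joint_positions": joint angles; "joint_vel": joint speeds; "joint_efforts": joint torques, N m; "ee_pos": TCP position; "tcp_rot": TCP orientation; "ft_force": force on the tool from outside, world axes, zero at the start; "wrist_torque": the same for the moment, N m; "opening": finger opening in m.
Only numpy, scipy, OpenCV 4.12 (cv2) and the standard library are available. Lean on these libraries where they do the work, as an engineer would, in place of code of your own. Each camera call takes 0.05 s, during which the arm holds its last target. There are 200 camera calls.

## Working session

There is one attempt and no reset: what is moved stays moved. The work goes in short steps, each a Python script; the robot and the scene stay as the last script left them, time stands still between calls to the robot, and variables do not carry over. Pictures are saved under pics/ and viewed, about 8 in all and at most 12, crops included, and the job is handed in when it is done.

```bash
mkdir -p pics
cat > h.py <<'E'
from bench import *
import numpy as np, cv2
def snap(n,f):
    c=get_calibration(n); im,d=get_image(n)
    cv2.imwrite(f'pics/{f}.png',im[:,:,::-1]); np.savez(f'pics/{f}.npz',im=im,d=d,E=c['extrinsics'],K=[c['fx'],c['fy'],c['cx'],c['cy']])
    return im,d,c
def pts(f):
    """world point per pixel from depth (pinhole)"""
    z=np.load(f'pics/{f}.npz'); fx,fy,cx,cy=z['K']; d=z['d']; v,u=np.mgrid[:d.shape[0],:d.shape[1]]
    P=np.stack([(u-cx)/fx*d,(v-cy)/fy*d,d],-1); E=z['E']
    return (P-E[:3,3])@E[:3,:3], z['im']
E
python3 - <<'E'
from h import *
for n in('scene','side'):
    im,d,c=snap(n,n+'0'); print(n,c)
print(observe())
a=cv2.imread('pics/scene0.png');
E
```

```text
scene {'fx': 467.28894750072857, 'fy': 467.28894750072857, 'cx': 270.6293528215652, 'cy': 212.88693734013293, 'extrinsics': array([[-0.56025959, -0.82810938, -0.01854836,  0.27414727],
       [-0.38908264,  0.28287154, -0.87669744,  0.31870315],
       [ 0.73124817, -0.4839613 , -0.48068448,  1.24526953],
       [ 0.        ,  0.        ,  0.        ,  1.        ]])}
side {'fx': 385.3746947270321, 'fy': 385.3746947270321, 'cx': 279.81937343945935, 'cy': 205.9499983326242, 'extrinsics': array([[ 0.9189204 , -0.39426447, -0.01186668, -0.53700585],
       [-0.309689  , -0.70251293, -0.64075604,  0.20363006],
       [ 0.24429084,  0.59247878, -0.76765284,  1.14593246],
       [ 0.        ,  0.        ,  0.        ,  1.        ]])}
{'time_s': 0.1, 'joint_positions': array([-1.29752690e+00,  2.07383785e-01,  1.54282269e+00, -2.55361582e-06,
        1.39350623e+00, -1.50497325e-01]), 'joint_vel': array([-0.00137503, -0.00190505, -0.00359187, -0.00106608, -0.00117643,
        0.00091989]), 'joint_efforts': array([-2.39418832e-04, -3.84090257e+01, -2.92549360e+01, -2.21586538e-04,
        4.80656221e-03, -1.48049304e-05]), 'ee_pos': array([ 0.2362818 , -0.52361921,  0.30280839]), 'tcp_rot': array([ 0.59340669,  0.384163  ,  0.59453092, -0.38317134]), 'ft_force': array([-0.16190952, -0.58296229, -0.40565497]), 'wrist_torque': array([ 0.0834936 , -0.02630572, -0.01577643]), 'opening': 0.08499626696891771}
```

View pics/scene0.png

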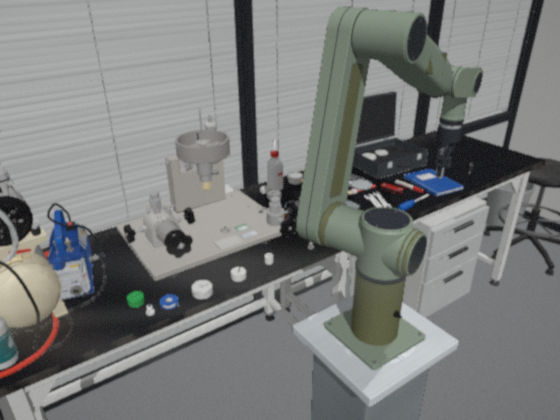

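View pics/side0.png

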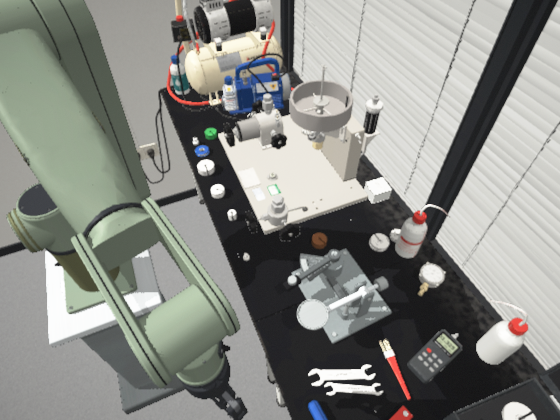

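Candidates in the side view are three stainless discs at about (206,168), (218,190) and (232,214), with look-alikes in green (210,133) and brown (320,240). The middle-sized one should be (218,190), which is (238,273) in the scene view. The stand is at (340,295), with the pan at (312,314) and the lever head near (300,280). I'll confirm this in an enlarged crop and measure with depth.

Run:
```python
from h import *
P,im=pts('side0')
c=im[120:350,180:400]; cv2.imwrite('pics/crop1.png',cv2.resize(c[:,:,::-1],None,fx=2.6,fy=2.6,interpolation=cv2.INTER_CUBIC))
# bright blobs near the row
hsv=cv2.cvtColor(im,cv2.COLOR_RGB2HSV)
for n in('side0','scene0'):
    P,im=pts(n); hsv=cv2.cvtColor(im,cv2.COLOR_RGB2HSV)
    m=((P[...,2]>.008)&(P[...,2]<.045)&(P[...,0]>.25)&(P[...,0]<.9)&(P[...,1]>-.4)&(P[...,1]<.7)).astype(np.uint8)
    k,l,s,cc=cv2.connectedComponentsWithStats(m)
    for i in range(1,k):
        if 20<s[i,4]<900:
            q=P[l==i]; top=q[q[:,2]>np.percentile(q[:,2],60)]
            print(n,cc[i].round(),s[i,4],'mid',((q.min(0)+q.max(0))/2).round(3),'ext',np.ptp(q,axis=0).round(3),'z90',np.percentile(q[:,2],90).round(3),'rgb',im[l==i].mean(0).round())
```

```text
side0 [229. 106.] 348 mid [0.592 0.621 0.027] ext [0.217 0.157 0.037] z90 0.041 rgb [129. 126. 140.]
side0 [278. 105.] 64 mid [0.803 0.524 0.026] ext [0.046 0.022 0.035] z90 0.041 rgb [ 50.  75. 125.]
side0 [210. 132.] 105 mid [0.487 0.476 0.019] ext [0.045 0.052 0.022] z90 0.027 rgb [ 78. 172.  96.]
side0 [195. 140.] 29 mid [0.418 0.457 0.02 ] ext [0.02  0.022 0.022] z90 0.027 rgb [216. 215. 211.]
side0 [201. 149.] 92 mid [0.427 0.4   0.014] ext [0.048 0.052 0.011] z90 0.016 rgb [ 81. 123. 202.]
side0 [205. 166.] 212 mid [0.415 0.298 0.02 ] ext [0.06  0.063 0.023] z90 0.028 rgb [226. 225. 222.]
side0 [370. 193.] 103 mid [ 0.891 -0.058  0.027] ext [0.016 0.063 0.037] z90 0.041 rgb [214. 214. 208.]
side0 [217. 190.] 147 mid [0.419 0.167 0.019] ext [0.045 0.05  0.022] z90 0.027 rgb [233. 232. 229.]
side0 [231. 213.] 68 mid [0.432 0.045 0.02 ] ext [0.028 0.029 0.024] z90 0.03 rgb [218. 217. 213.]
side0 [401. 245.] 260 mid [ 0.871 -0.269  0.026] ext [0.05  0.107 0.037] z90 0.041 rgb [162. 158. 154.]
side0 [319. 239.] 196 mid [ 0.648 -0.159  0.019] ext [0.047 0.048 0.022] z90 0.026 rgb [9
[... 1260 characters left out ...]
 286.] 302 mid [0.654 0.598 0.027] ext [0.157 0.127 0.036] z90 0.041 rgb [100. 108. 124.]
scene0 [238. 273.] 171 mid [0.42  0.17  0.019] ext [0.049 0.049 0.021] z90 0.028 rgb [182. 182. 180.]
scene0 [201. 288.] 305 mid [0.415 0.298 0.02 ] ext [0.065 0.06  0.023] z90 0.029 rgb [181. 181. 179.]
scene0 [135. 298.] 212 mid [0.491 0.478 0.02 ] ext [0.054 0.046 0.024] z90 0.027 rgb [ 50. 134.  72.]
scene0 [168. 300.] 163 mid [0.428 0.399 0.015] ext [0.056 0.05  0.014] z90 0.018 rgb [ 73. 103. 155.]
scene0 [ 63. 315.] 310 mid [0.512 0.636 0.026] ext [0.135 0.128 0.037] z90 0.036 rgb [134. 109.  97.]
scene0 [150. 309.] 63 mid [0.416 0.461 0.02 ] ext [0.023 0.023 0.022] z90 0.029 rgb [167. 167. 166.]
```

View pics/crop1.png

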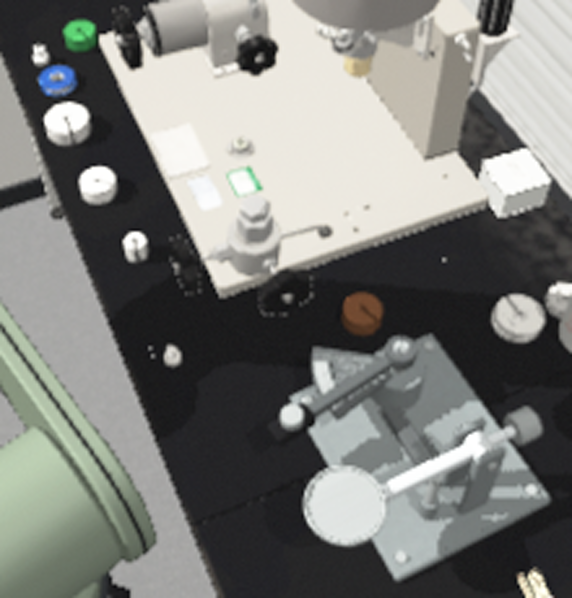

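The crop confirms it. The steel weight at (218,190) is about 48 mm across, between the 61 mm and 28 mm ones, so that is weight_mid, at roughly (0.4195, 0.168). Next I'll measure the pan, button and lever pivot.

Run:
```python
from h import *
P,im=pts('side0')
box=(P[...,0]>.4)&(P[...,0]<.8)&(P[...,1]>-.5)&(P[...,1]<-.1)
box[:, :260]=False
def comps(lo,hi,mn=8):
    m=(box&(P[...,2]>lo)&(P[...,2]<hi)).astype(np.uint8)
    k,l,s,cc=cv2.connectedComponentsWithStats(m)
    for i in range(1,k):
        if s[i,4]>mn:
            q=P[l==i]; print((lo,hi),cc[i].round(1),s[i,4],'mid',((q.min(0)+q.max(0))/2).round(4),'mean',q.mean(0).round(4),'ext',np.ptp(q,axis=0).round(3))
            r=cv2.minAreaRect(q[:,:2].astype(np.float32)*1000); print('   rect',r)
comps(.125,.145); comps(.100,.115); comps(.075,.115); comps(.075,.098);comps(.115,.2)
z=np.load('pics/side0.npz');fx,fy,cx,cy=z['K'];E=z['E']
def ray(u,v,h):
    d=np.array([(u-cx)/fx,(v-cy)/fy,1])@E[:3,:3]; o=-E[:3,:3].T@E[:3,3]; return o+d*(h-o[2])/d[2]
print('btn',ray(292,280,.107))
for (u,v) in ((334.6,253.8),(335,253)): 
    print(P[int(v),int(u)])
print(P[250:258:2,330:342:3].round(3))
```

```text
(0.125, 0.145) [381.  280.7] 82 mid [ 0.6936 -0.4033  0.1297] mean [ 0.6925 -0.4029  0.1288] ext [0.024 0.026 0.008]
   rect ((693.3968505859375, -403.4569396972656), (26.147127151489258, 23.972681045532227), 87.9245834350586)
(0.125, 0.145) [364.  288.9] 116 mid [ 0.6414 -0.4052  0.1286] mean [ 0.6412 -0.4052  0.1282] ext [0.035 0.043 0.007]
   rect ((642.0716552734375, -405.0435485839844), (34.21847152709961, 42.12889862060547), 3.590815544128418)
(0.125, 0.145) [311.9 313.7] 780 mid [ 0.4944 -0.4132  0.1328] mean [ 0.4921 -0.4135  0.1326] ext [0.08  0.076 0.014]
   rect ((491.9800720214844, -412.9241638183594), (75.38594818115234, 74.13157653808594), 56.242122650146484)
(0.1, 0.115) [288.7 228. ] 111 mid [ 0.5549 -0.1401  0.1077] mean [ 0.5528 -0.1421  0.107 ] ext [0.061 0.019 0.015]
   rect ((554.85986328125, -139.82737731933594), (19.058366775512695, 60.910484313964844), 88.5868148803711)
(0.1, 0.115) [291.3 279.1] 63 mid [ 0.4917 -0.2943  0.105 ] mean [ 0.4916 -0.2957  0.1055] ext [0.022 0.023 0.009]
   rect ((491.8439025878906, -294.2452697753906), (22.99496841430664, 21.50091
[... 3251 characters left out ...]
2  0.1274] mean [ 0.5523 -0.4109  0.1287] ext [0.254 0.076 0.024]
   rect ((579.208251953125, -400.3233642578125), (251.75978088378906, 76.15995025634766), 8.377808570861816)
btn [ 0.49176696 -0.29976814  0.107     ]
[ 0.6350435  -0.26570224  0.0987085 ]
[ 0.63828378 -0.26587047  0.09693572]
[[[ 0.631 -0.251  0.095]
  [ 0.638 -0.255  0.096]
  [ 0.644 -0.26   0.101]
  [ 0.688 -0.216  0.013]]

 [[ 0.627 -0.257  0.096]
  [ 0.634 -0.261  0.098]
  [ 0.642 -0.265  0.098]
  [ 0.648 -0.27   0.101]]

 [[ 0.625 -0.262  0.095]
  [ 0.631 -0.268  0.099]
  [ 0.639 -0.271  0.099]
  [ 0.646 -0.274  0.098]]

 [[ 0.621 -0.269  0.097]
  [ 0.627 -0.274  0.1  ]
  [ 0.636 -0.276  0.098]
  [ 0.643 -0.279  0.098]]]
```

Weight_mid measures 48 mm across and 27 mm high at (0.419, 0.168). The button is at (0.4915, -0.2955, 0.106) and the pan at (0.492, -0.4135, 0.1326). The lever cap is at (0.635, -0.267), 145 mm from the button as described. All of these match the given sizes and heights. Now I'll push the lever.

```bash
cat >> h.py <<'E'
from scipy.spatial.transform import Rotation as R
def down(a):
    z=np.array([np.cos(a),np.sin(a),0]); x=np.array([0,0,-1.]); y=np.cross(z,x)
    q=R.from_matrix(np.stack([x,y,z],1)).as_quat(); return np.r_[q[3],q[:3]]
def best(p,a):
    """the half-turn variant that costs the least joint travel"""
    j0=observe()['joint_positions']; c=[]
    for k in (a,a+np.pi):
        j=ik(p,down(k))
        if j is not None: c.append((np.abs(np.array(j)-j0).max(),k))
    return min(c)[1]
BTN=np.array([.4915,-.2955]); PV=np.array([.634,-.268]); PSI=np.arctan2(*(PV-BTN)[::-1])
PAN=np.array([.492,-.4135]); W=np.array([.4195,.1685])
u=lambda th:-np.array([np.cos(PSI-th),np.sin(PSI-th)])
t=lambda th:np.array([-np.sin(PSI-th),np.cos(PSI-th)])
def st(m=''):
    o=observe(); print(m,'t',round(o['time_s'],2),'p',o['ee_pos'].round(4),'F',o['ft_force'].round(1),'op',round(o['opening'],4))
E
python3 - <<'E'
from h import *
print(PSI)
set_gripper(0.0)
f=lambda th,off:PV+.155*u(th)-off*t(th)
p=np.r_[f(0,.040),.24]; a=best(p,PSI); k=a-PSI
goto(p,down(a)); st('above')
servo_line(np.r_[f(0,.040),.153],v=.1); st('down')
for th in (0,.14,.28,.42,.56):
    servo_line(np.r_[f(th,.024),.153],down(PSI-th+k),v=.07); st(th)
servo_line(np.r_[f(.5,.045),.153],v=.1)
servo_line(np.r_[f(.5,.045),.26],v=.2); st('up')
snap('side','side1'); snap('scene','scene1')
P,im=pts('side1'); b=im[200:360,240:400]; cv2.imwrite('pics/crop2.png',cv2.resize(b[:,:,::-1],None,fx=3.5,fy=3.5,interpolation=cv2.INTER_CUBIC))
m=(P[...,2]>.100)&(P[...,2]<.115)&(P[...,0]>.4)&(P[...,0]<.56)&(P[...,1]>-.33)&(P[...,1]<-.17); 
q=P[m]; print('btn',len(q),q.mean(0) if len(q) else 0, np.ptp(q,axis=0))
E
```

```text
0.19063890591409527
above t 2.09 p [ 0.4891 -0.3375  0.2403] F [-0.1 -0.7 -0.8] op -0.0
down t 3.11 p [ 0.4899 -0.3371  0.1538] F [ 0.5 -0.  -0.1] op -0.0002
0 t 3.48 p [ 0.4866 -0.3205  0.1536] F [ 1.  -0.1 -0.1] op -0.0004
0.14 t 3.95 p [ 0.4811 -0.3038  0.1539] F [ 0.3 -4.6 -2.6] op 0.0
0.28 t 4.42 p [ 0.4777 -0.2808  0.1538] F [ 0.1 -7.8 -0.6] op 0.0
0.42 t 4.88 p [ 0.4776 -0.257   0.1535] F [-1.1 -2.8  1.9] op -0.0002
0.56 t 5.35 p [ 0.481  -0.2343  0.153 ] F [-0.8 -1.2  0.6] op 0.0002
up t 6.48 p [ 0.4722 -0.263   0.2591] F [ 0.3  0.7 -0. ] op -0.0001
btn 43 [ 0.49455577 -0.22971265  0.10541217] [0.02268047 0.01651765 0.00788713]
```

View pics/crop2.png

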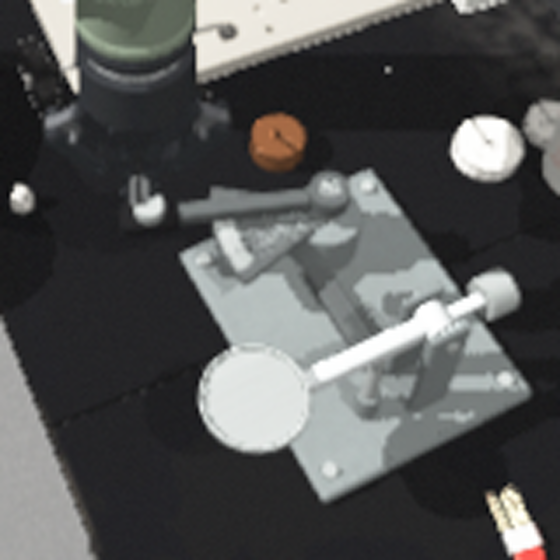

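The pan is level and the lever sits near 0.46–0.49, so notch 3, although the button is partly hidden by the gripper. I'll check it again once the arm is clear. Next is the weight.

Run:
```python
from h import *
set_gripper(.07)
p=np.r_[W,.20]; a=best(p,1.63); goto(p,down(a)); st('above')
P,im=pts('side0')
snap('side','side2')
P,im=pts('side2')
m=(P[...,2]>.103)&(P[...,2]<.115)&(P[...,0]>.4)&(P[...,0]<.56)&(P[...,1]>-.33)&(P[...,1]<-.17); q=P[m]
if len(q):
    b=q.mean(0); print('btn',len(q),b,np.ptp(q,axis=0),'th',PSI-np.arctan2(PV[1]-b[1],PV[0]-b[0]))
m=(P[...,2]>.12)&(P[...,2]<.145)&(P[...,0]>.44)&(P[...,0]<.535)&(P[...,1]>-.47)&(P[...,1]<-.36); print('pan',P[m].mean(0))
servo_line(np.r_[W,.077],v=.12); st('down')
set_gripper(.0,40); st('grip')
servo_line(np.r_[W,.27],v=.15); st('lift')
snap('wrist','w1')
```

```text
above t 8.87 p [0.4202 0.168  0.2003] F [ 0.6 -0.6  0.2] op 0.0702
btn 52 [ 0.49413114 -0.2258543   0.10616367] [0.02309943 0.02264993 0.0060258 ] th 0.4833089992889471
pan [ 0.49244877 -0.41352252  0.1342946 ]
down t 10.09 p [0.4202 0.1686 0.0776] F [-1.2  0.4  0.3] op 0.0699
grip t 10.43 p [0.4202 0.1687 0.078 ] F [-1.4  0.1  5.6] op 0.0457
lift t 11.86 p [0.4188 0.1683 0.2688] F [ 0.2  0.  -5.1] op 0.0455
```

View pics/w1.png

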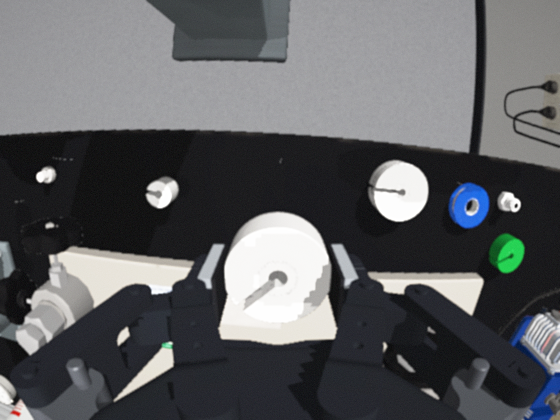

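The lever angle reads 0.483 (notch 3) and the pan is level. The wrist view shows the weight gripped centrally at (278,268), with the small weight at (160,192) and the big one at (398,190) left standing. Now I'll place it.

Run:
```python
from h import *
p=np.r_[PAN,.27]; a=best(p,1.57+.19); goto(p,down(a)); sleep(.2); st('above')
servo_line(np.r_[PAN,.220],v=.1); sleep(.1); o=observe(); f0=o['ft_force'][2]; st('near')
z=.220
while z>.203:
    z-=.001; servo_line(np.r_[PAN,z],v=.03); f=observe()['ft_force'][2]-f0
    if f>2: break
st(f'contact z={z:.3f} f={f:.1f}')
set_gripper(.068); sleep(.2); st('open')
servo_line(np.r_[PAN,.30],v=.12)
goto(np.r_[.40,-.30,.32],down(a)) if ik([.40,-.30,.32],down(a)) is not None else None
st('up')
snap('side','side3'); P,im=pts('side3'); b=im[200:360,240:400]; cv2.imwrite('pics/crop3.png',cv2.resize(b[:,:,::-1],None,fx=3.5,fy=3.5,interpolation=cv2.INTER_CUBIC))
box=(P[...,0]>.44)&(P[...,0]<.545)&(P[...,1]>-.47)&(P[...,1]<-.36)
for lo,hi in((.12,.145),(.147,.17)):
    q=P[box&(P[...,2]>lo)&(P[...,2]<hi)]; print(lo,len(q),q.mean(0),q.std(0),np.ptp(q,axis=0)) if len(q) else print(0)
m=(P[...,2]>.103)&(P[...,2]<.115)&(P[...,0]>.4)&(P[...,0]<.56)&(P[...,1]>-.33)&(P[...,1]<-.17); q=P[m]
if len(q): print('btn',len(q),q.mean(0),np.ptp(q,axis=0))
```

```text
above t 14.22 p [ 0.4925 -0.4126  0.2702] F [ 0.3  0.4 -3.3] op 0.045
near t 14.97 p [ 0.4925 -0.4141  0.2212] F [-0.4 -0.7 -3.4] op 0.0457
contact z=0.207 f=4.1 t 18.22 p [ 0.4921 -0.4136  0.2074] F [-0.4  0.5  0.6] op 0.0457
open t 18.77 p [ 0.492  -0.4135  0.207 ] F [0.6 1.6 0.5] op 0.0682
up t 20.33 p [ 0.3999 -0.2999  0.3197] F [0.2 0.6 0.7] op 0.0685
0.12 486 [ 0.48996255 -0.41896685  0.13055687] [0.02360898 0.02084138 0.00405547] [0.089513   0.07661705 0.02439016]
0.147 298 [ 0.49133734 -0.4140517   0.15264208] [0.01210366 0.01232112 0.00185587] [0.04660095 0.04793563 0.00988957]
btn 49 [ 0.49454388 -0.22655791  0.10638674] [0.0231447  0.02362932 0.0058146 ]
```

View pics/crop3.png

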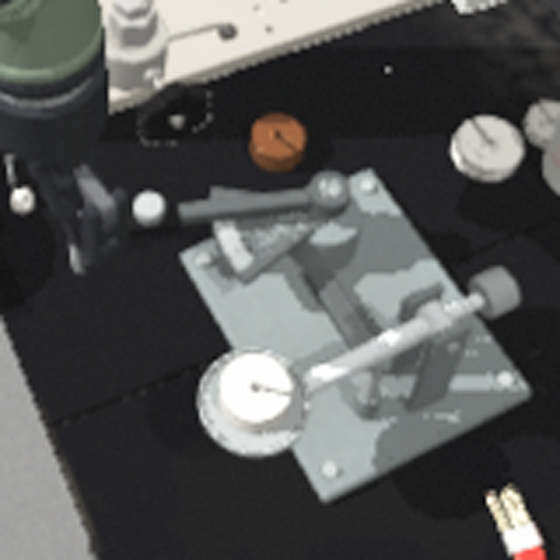

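The weight sits flat and centred on the pan at (0.4913, -0.414), top at 0.154, with the arm still level and the lever in notch 3. Now I'll press the button and bring the lever home.

Run:
```python
from h import *
set_gripper(0.0)
b=lambda th:PV+.145*u(th)
th=.483; p=np.r_[b(th),.20]; a=best(p,PSI-th); k=a-(PSI-th)
goto(p,down(a)); servo_line(np.r_[b(th),.184],v=.08); sleep(.15)
f0=observe()['ft_force'][2]; st('above'); z=.181
while z>.1685:
    z-=.001; servo_line(np.r_[b(th),z],v=.03); f=observe()['ft_force'][2]-f0
    print(round(z,4),round(f,1),end=' | ')
    if f>9: break
st('\npressed')
for th in (.36,.24,.12,0,-.03):
    servo_line(np.r_[b(th),z],down(PSI-th+k),v=.06); st(th)
sleep(1.0); st('home')
servo_line(np.r_[b(-.03),.30],v=.12); goto(np.r_[.40,-.15,.36],down(a)) if ik([.40,-.15,.36],down(a)) is not None else print('noik')
sleep(1); st('up')
snap('side','side4'); P,im=pts('side4'); c=im[200:360,240:400]; cv2.imwrite('pics/crop4.png',cv2.resize(c[:,:,::-1],None,fx=3.5,fy=3.5,interpolation=cv2.INTER_CUBIC))
m=(P[...,2]>.101)&(P[...,2]<.115)&(P[...,0]>.4)&(P[...,0]<.56)&(P[...,1]>-.34)&(P[...,1]<-.17); q=P[m]
if len(q): print('btn',len(q),q.mean(0),np.ptp(q,axis=0))
box=(P[...,0]>.44)&(P[...,0]<.545)&(P[...,1]>-.47)&(P[...,1]<-.36)
for lo,hi in((.085,.105),(.107,.13),(.13,.17)):
    q=P[box&(P[...,2]>lo)&(P[...,2]<hi)]; print(lo,len(q),q.mean(0),np.ptp(q,axis=0)) if len(q) else print(lo,0)
```

```text
above t 23.5 p [ 0.4953 -0.2263  0.1842] F [-0.6 -0.  -0.3] op 0.0004
0.18 -1.0 | 0.179 0.4 | 0.178 5.2 | 0.177 4.0 | 0.176 2.7 | 0.175 2.6 | 0.174 4.6 | 0.173 4.9 | 0.172 4.6 | 0.171 4.7 | 0.17 6.7 | 0.169 9.5 | 
pressed t 26.53 p [ 0.4954 -0.2265  0.17  ] F [-1.5 -3.9  9.2] op -0.0003
0.36 t 26.98 p [ 0.4916 -0.244   0.17  ] F [-0.3 -3.4  8.1] op -0.0001
0.24 t 27.43 p [ 0.49   -0.2612  0.1701] F [-0.  -1.8  8.3] op 0.0004
0.12 t 27.87 p [ 0.4904 -0.2785  0.17  ] F [ 1.5 -1.6  8.2] op 0.0003
0 t 28.31 p [ 0.4922 -0.2931  0.17  ] F [-1.4  6.1 12.7] op 0.0003
-0.03 t 28.56 p [ 0.4929 -0.2964  0.17  ] F [-1.   6.7 14.2] op -0.0008
home t 29.56 p [ 0.4929 -0.2963  0.17  ] F [-0.5  7.4 14.4] op -0.0002
up t 32.57 p [ 0.4  -0.15  0.36] F [ 0.4 -0.   0.6] op -0.0001
btn 61 [ 0.49210924 -0.29572107  0.10575682] [0.02237987 0.02383891 0.00673998]
0.085 444 [ 0.49454169 -0.41814754  0.09557494] [0.08689315 0.07641722 0.01569869]
0.107 315 [ 0.49422611 -0.41455666  0.11729221] [0.04684855 0.04689758 0.01798686]
0.13 0
```

View pics/crop4.png

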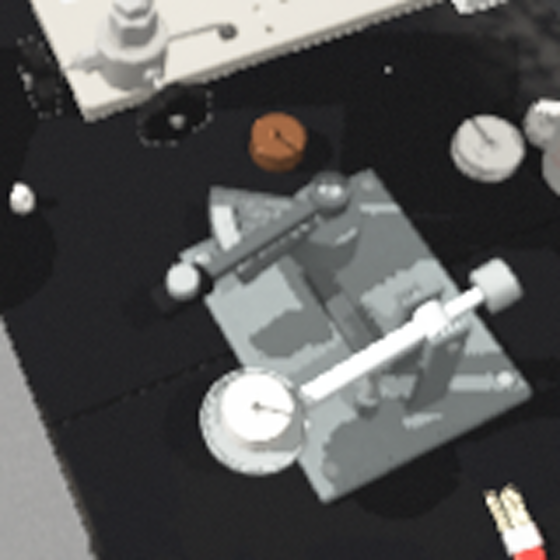

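The button is back at its home position (0.492, -0.2957), the same as at the start. The pan floor is at about 0.095, which is the lower stop, and the weight is flat on it. I'm handing in.

```bash
python3 -c "
from h import *
st(); close_job()"
```

```text
t 32.62 p [ 0.4  -0.15  0.36] F [-0.3  0.5 -0.7] op -0.0003
the job is handed in; nothing more can be done
```

The job is done and handed in at 32.6 s of the 64 s allowed.

- **Brake set:** I pushed the lever into notch 3. It measured 0.483 rad with the gripper clear, and the pan stayed level. An earlier reading of 0.46 came from a view where the gripper partly hid the button.
- **Weight placed:** I set weight_mid on the held pan with about 4 N of contact force. It sat flat and centred to within about 1 mm.
- **Lever home:** I held the release button down at 8–14 N and brought the lever all the way back. The button's position then matched the start to within 1 mm.
- **Arm down:** the last picture shows the pan floor at about 95 mm, its lower-stop height, with the weight still flat on it. The robot was clear of everything.

I touched nothing else on purpose. The last picture covers only the stand and what lies near it, so I did not re-check the big and small weights, the tape or the spanner at the end. No check failed.

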